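# Shim the clamping jig snug

## Task

The blue clamping jig on the bench has too wide a gap between its sliding jaw and the brass packing plate on its fixed stop. Take the thick one of the two orange-handled steel spacers, stand it upright and centred in that gap with its flat face towards the brass plate, and push the sliding jaw up until jaw, spacer and brass plate sit snug with no play. Leave the thin spacer standing where it is: it could not fill the gap.

Things in the scene. Friction and masses are not known exactly. Their poses are not given: they have to be found in the camera images.
- jig: Fixed clamping jig, dark steel base 90 (x) x 200 (y) x 12 mm. Origin: centre of its underside, z up; y runs along the slide from the sliding jaw to the fixed stop. Blue stop at y = 66 to 92 mm; brass packing plate on it at y = 46 to 66, so its face is at y = 46. Stop, brass plate and jaw are 60 mm wide (centred on x = 0), tops 44 mm above the bench.
- jaw (a joint): The jig's blue sliding jaw, 30 mm along y. Value in m: 0 = open, growing along jig +y towards the brass. Its front face is at jig y = -18 mm + value, its back (push here) at y = -48 mm + value: the gap is 64 mm - value. About 3 N of friction, stays where left, end stop at 48 mm (16 mm gap). Reads 40 mm with the thick spacer snug.
- spacer_thick: Thick spacer, the one to use: steel block 60 (x) x 24 (y, thickness) x 34 mm (z) with an orange handle tab 40 (x) x 12 (y) x 36 mm (z) centred on top; 70 mm high, about 0.26 kg. Loose, stands upright on the bench at the start. Origin: centre of its underside, z up. Front and back are alike. Grip the tab across its 12 mm.
- spacer_thin: Thin spacer, not to be used: the same shape with an equal orange tab, but its steel block is only 12 mm thick (y), flush with the tab. Loose, stands upright on the bench. Origin at the centre of its underside, z up.
Mind the look-alikes: they are no part of the job. Leave any red look-alike of the spacer_thick alone.

How it is judged:
At the end, for the whole second after the job is handed in: The thick spacer stands released and at rest on the jig base, upright and square to the jaw within 10 degrees, within 15 mm of the middle across the jig, its centre at 26 to 38 mm along the jig's y; the jaw reads 36 to 44 mm (at most about 4 mm of play) (x of spacer_thick in the frame of jig between -0.015 and 0.015 m and y of spacer_thick in the frame of jig between 0.026 and 0.038 m and z of spacer_thick in the frame of jig between 0.006 and 0.018 m and angle between spacer_thick's own z axis and vertical below 0.175 rad and angle between the y axis of spacer_thick and the y axis of jig, either way round below 0.175 rad and value of joint jaw between 0.036 and 0.044 m and linear speed of spacer_thick below 0.02 m/s); the robot touches nothing.
It fails at once if the thin spacer is moved by more than 20 mm or knocked over (distance of spacer_thin from where it was at the start of the episode above 0.02 m or angle between spacer_thin's own z axis and vertical above 0.35 rad).
It also fails if it takes over 40 s, if anything falls off the work surface, if the arm or the gripper's body presses on something with over 40 N, if the wrist force passes 120 N, or if a joint passes its speed limit or range.

## Robot

A 6-joint arm with a two-finger parallel gripper is mounted at the origin on a cart in front of the work surface, level with it; the furniture and walls round the work are solid. World frame = base frame: x ahead of the robot, y to its left, z up, the work surface at z = 0. Lengths are in m, angles in rad, forces in N, time in s.
With the tool pointing down it reaches from about 0.325 to 1 m from the base axis. Payload 5.1 kg.
Tool frame: the origin (TCP) lies at the very end of the fingers, on their centre line; the grasp point (between the pads) lies 19 mm behind it; z points along the fingers, x is the direction in which the jaws open and shut, and the axes are right-handed (so a half turn about z gives the same grasp; the last joint's range is limited). The gripper opens to 85 mm and grips with 20 to 120 N. Pads are 22 mm wide; open, the fingers measure 114 mm over their backs; the gripper's body (76 mm by 85 mm) begins 54 mm behind the grasp point. The pads swing forward as they close: fully open they stand 13 mm farther back than shut.
Start: joints at [-1.203, 0.124, 1.65, -0, 1.367, -0.083], TCP at [0.283, -0.585, 0.231] pointing down, gripper open.
Joint ranges: [-2.61, 2.61], [-1.02, 2.33], [0.03, 2.71], [-1.35, 4.49], [0.32, 2.68], [-2.91, 2.91]. Speed limits (rad/s): [2.57, 2.57, 3.14, 3.14, 3.14, 3.14].

## Interface

Orientations are given as a 3x3 rotation matrix whose columns are the frame's x, y, z axes.
In Python, from bench import bot gives the robot as it stands.
- The arm moves only by the shell command python3 -m jog 'ROWS' [FORCE]. ROWS is JSON, one flat list of numbers, 7 for each row, row after row: the turn, a rotation vector about the world's x, y, z in degrees, then the shift along the world's x, y, z in cm, then the finger opening in cm, from 0 to 8.54. A call has 1 to 10 rows; each row is the pose to reach, as a shift and turn from the pose commanded when the call began; what a row does not reach only later rows make up. A row lasts 1/8 s, in which the tool goes at most 62.5 mm and 10.7 degrees, less where a joint would pass 70% of its speed; a pose out of reach is approached as far as the arm can. A call with a gripper value outside its range is refused whole. The fingers move at their own pace and stop on an object; FORCE is the grip in N (left out, the last holds). Time passes only in rows, so rows that repeat a pose let the fingers close. It gives the time, the measured TCP pose, the force and the opening at its end, in the units of the state.
- bot.get_state(): the state, without advancing time (a new reading comes with each control period).
- bot.get_image(name): name is "side" or "top" or "wrist"; returns a dict with "color" (420x560x3 uint8, red, green, blue), "vfov" (degrees; the focal length in pixels is half the picture's height over the tangent of half this angle, whatever the lens; pixels are square), "cx", "cy" (the principal point, pixels), "R" (3x3) and "t" (3): a world point X has camera coordinates R X + t; the wrist camera has in their place "mount" (4x4, takes a point from camera to tool coordinates, whose origin is the TCP and whose axes are the tool frame's). Camera axes: x right, y down, z forward; pixel columns grow to the right and rows downward; lengths in m; the calibration is good to about 2 mm. A picture is of the moment at which its call begins: read the wrist's pose just before it. There is no depth.
- bot.close_job(): hands the job in, once; it reports no verdict.
The state is a dict: "time_s": time; "joints": joint angles; "qd": joint speeds; "effort": joint torques, N m; "ee_pos": TCP position; "orientation": TCP orientation; "wrist_force": force on the tool from outside, world axes, zero at the start; "wrist_torque": the same for the moment, N m; "width": finger opening in m.
Only numpy, scipy, OpenCV 4.12 (cv2) and the standard library are available. Lean on these libraries where they do the work, as an engineer would, in place of code of your own. Each camera call takes 0.05 s, during which the arm holds its last target. There are 200 camera calls.

## Working session

There is one attempt and no reset: what is moved stays moved. The work goes in short steps, Python scripts to look and compute and a shell command to move; the robot and the scene stay as the last step left them, time stands still between calls to the robot, and variables do not carry over. Pictures are saved under pics/ and viewed, about 8 in all and at most 12, crops included, and the job is handed in when it is done.

```bash
mkdir -p pics; ls; python3 - <<'E'
from bench import bot
import cv2,pickle
s=bot.get_state();print(s)
d={n:bot.get_image(n) for n in("side","top")}
pickle.dump(d,open('im0.pkl','wb'))
for n in d:
  cv2.imwrite(f'pics/{n}0.png',d[n]['color'][:,:,::-1]);print(n,{k:v for k,v in d[n].items() if k!='color'})
E
```

```text
pics
{'time_s': 0.0, 'joints': array([-1.20259107e+00,  1.24507798e-01,  1.65168239e+00, -1.36621393e-05,
        1.36746032e+00, -8.26113947e-02]), 'qd': array([-0.00026286,  0.00131302,  0.00021728,  0.00182906, -0.00114118,
       -0.00119595]), 'effort': array([ 8.17979399e-04, -4.23602235e+01, -3.65455163e+01,  2.32707669e-05,
        6.75311036e-03, -1.63921834e-05]), 'ee_pos': array([ 0.28295116, -0.58451155,  0.23004629]), 'orientation': array([[ 4.35702463e-01, -9.00090438e-01, -7.53191755e-04],
       [-9.00088414e-01, -4.35703086e-01,  1.91511167e-03],
       [-2.05194168e-03, -1.56479702e-04, -9.99997883e-01]]), 'wrist_force': array([-0.16079575,  0.53344046, -0.46026391]), 'wrist_torque': array([-0.0156489 ,  0.00117112, -0.01057731]), 'width': 0.08547008096701557}
side {'vfov': 43.125584081281225, 'cx': 268.07309265798943, 'cy': 204.33307254584827, 'R': array([[-0.99877197,  0.04849742,  0.01012722],
       [ 0.01120819,  0.42029155, -0.90731989],
       [-0.04825906, -0.90609216, -0.42031899]]), 't': array([0.50470917, 0.07262045, 1.09951226])}
top {'vfov': 47.26785872227781, 'cx': 285.554483040352, 'cy': 197.78900217913764, 'R': array([[-0.00164933, -0.99990896, -0.01339256],
       [-0.99179559,  0.00334754, -0.12779009],
       [ 0.12782329,  0.01307191, -0.99171081]]), 't': array([-0.05112564,  0.50903253,  0.91053238])}
```

```bash
python3 -c "
import cv2,numpy as np
a=cv2.imread('pics/top0.png');cv2.imwrite('pics/top0b.png',cv2.resize(a,(784,588),interpolation=3))"
```

```text
(no output)
```

View pics/top0.png

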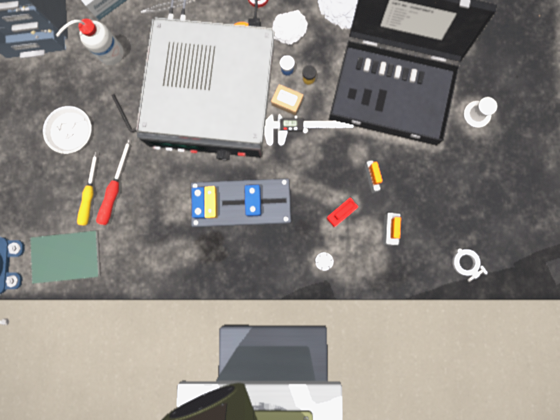

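View pics/side0.png

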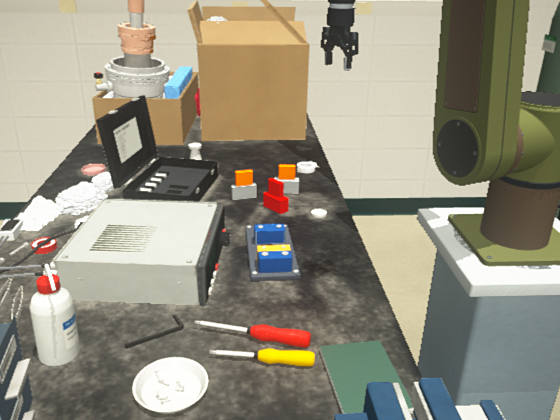

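The top view shows the jig at (241,202), with brass at (210,202) and the jaw at (252,200), so jig +y points image-left, which is world +y. The thick spacer (grey on both sides of the tab) is probably at (394,228) and the thin one at (375,175). The red look-alike is at (342,211).

```bash
cat > h.py <<'E'
import numpy as np,cv2
def cam(im,st=None):
    f=im['color'].shape[0]/2/np.tan(np.radians(im['vfov'])/2)
    if 'R' in im: R=np.array(im['R']);t=np.array(im['t']);C=-R.T@t;W=R.T
    else:
        M=np.array(im['mount']);T=np.eye(4);T[:3,:3]=st['orientation'];T[:3,3]=st['ee_pos'];A=T@M;W=A[:3,:3];C=A[:3,3]
    return f,im['cx'],im['cy'],W,C
def ray(c,uv,z):
    f,cx,cy,W,C=c;uv=np.atleast_2d(uv).astype(float)
    d=np.c_[(uv[:,0]-cx)/f,(uv[:,1]-cy)/f,np.ones(len(uv))]@W.T
    return C+d*((z-C[2])/d[:,2])[:,None]
def proj(c,X):
    f,cx,cy,W,C=c;p=(np.atleast_2d(X)-C)@W;return np.c_[cx+f*p[:,0]/p[:,2],cy+f*p[:,1]/p[:,2]]
def blobs(im,lo,hi,z,c,amin=30,roi=None):
    hsv=cv2.cvtColor(im['color'],cv2.COLOR_RGB2HSV);m=cv2.inRange(hsv,lo,hi)
    if roi: k=np.zeros_like(m);k[roi[1]:roi[3],roi[0]:roi[2]]=255;m&=k
    for ct in cv2.findContours(m,cv2.RETR_EXTERNAL,cv2.CHAIN_APPROX_NONE)[0]:
        if cv2.contourArea(ct)<amin: continue
        px=ct[:,0,:];w=ray(c,px,z)[:,:2]*1000
        r=cv2.minAreaRect(w.astype(np.float32))
        print('px',px.mean(0).round(),'A',cv2.contourArea(ct),'world mm',np.round(r[0],1),'size',np.round(r[1],1),'ang',round(r[2],1))
E
python3 - <<'E'
import pickle;from h import *
d=pickle.load(open('im0.pkl','rb'));im=d['top'];c=cam(im);print('C',c[4])
roi=(180,140,420,260)
print('orange');blobs(im,(6,120,150),(22,255,255),.07,c,20,roi)
print('grey');blobs(im,(0,0,150),(179,60,255),.034,c,20,(330,150,420,260))
print('spacer all');hsv=0
blobs(im,(0,0,150),(25,255,255),.034,c,40,(360,150,420,250))
print('brass');blobs(im,(20,100,100),(35,255,255),.044,c,20,roi)
print('blue');blobs(im,(100,120,60),(125,255,255),.044,c,20,roi)
print('base');blobs(im,(95,20,50),(130,255,255),.012,c,200,roi)
E
```

```text
C [ 0.38838465 -0.06472738  0.96734942]
orange
px [393. 227.] A 43.0 world mm [ 448.5 -252.6] size [ 6.8 37.9] ang 85.4
px [376. 173.] A 66.5 world mm [ 552.1 -222.6] size [43.1 19.2] ang 13.7
grey
px [375. 253.] A 53.0 world mm [ 401.8 -223.8] size [16.2 34. ] ang 62.1
px [352. 246.] A 38.5 world mm [ 415.3 -181.7] size [ 9.8 24.9] ang 77.6
px [336. 248.] A 154.5 world mm [ 410.5 -152.7] size [29.  42.5] ang 89.2
px [337. 229.] A 119.0 world mm [ 447.6 -153. ] size [23.4 31.2] ang 10.2
px [370. 231.] A 214.0 world mm [ 444.3 -213.3] size [52.2 38.1] ang 68.7
px [391. 228.] A 182.0 world mm [ 448.2 -259.7] size [25.5 62. ] ang 84.0
px [336. 197.] A 82.5 world mm [ 508.8 -154.2] size [29.4 21.8] ang 89.2
px [376. 187.] A 30.0 world mm [ 528.4 -230.9] size [13.7  9.9] ang 89.8
px [369. 163.] A 20.0 world mm [ 578.3 -216.8] size [ 9.1 15.7] ang 49.8
spacer all
px [371. 231.] A 184.0 world mm [ 441.9 -215.5] size [46.2 38.2] ang 74.8
px [392. 228.] A 293.0 world mm [ 448. -261.] size [28.2 61.7] ang 85.0
px [375. 175.] A 263.0 world mm [ 554.  -228.9] size [61.6 22.2] ang 13.7
brass
px [397. 227.] A 93.0 world mm [ 450.2 -265.4] size [ 9.6 38.6] ang 88.2
px [210. 202.] A 293.5 world mm [500.8  93.3] size [61.  21.3] ang 1.1
px [376. 172.] A 89.5 world mm [ 557.7 -229.6] size [39.3 10.9] ang 12.4
blue
px [198. 202.] A 324.0 world mm [499.7 118.6] size [58.9 21.5] ang 1.2
px [252. 200.] A 436.0 world mm [503.4  11.6] size [59.  29.2] ang 0.5
base
px [239. 201.] A 4153.5 world mm [502.8  38.8] size [ 89.9 199.2] ang 2.0
```

Against the sizes given, the thick spacer is at about (449,-259) mm with its y axis at about 85°. The jig is at about (502,38) with y at about 91.5°. Next I move over the thick spacer and check with the wrist camera.

```bash
python3 -m jog '[0,0,-10,5,10,0,8.5, 0,0,-20,10,20,0,8.5, 0,0,-31,15,29,0,8.5, 0,0,-31,16.6,32.5,0,8.5, 0,0,-31,16.6,32.5,0,8.5, 0,0,-31,16.6,32.5,0,8.5, 0,0,-31,16.6,32.5,0,8.5, 0,0,-31,16.6,32.5,0,8.5, 0,0,-31,16.6,32.5,0,8.5, 0,0,-31,16.6,32.5,0,8.5]'
python3 - <<'E'
from bench import bot
from h import *
import pickle
s=bot.get_state();im=bot.get_image('wrist');pickle.dump((s,im),open('w1.pkl','wb'))
cv2.imwrite('pics/w1.png',im['color'][:,:,::-1]);c=cam(im,s);print(im['mount'],im['vfov'],c[4]);print(s['ee_pos'])
print('orange');blobs(im,(6,120,120),(22,255,255),.07,c,200)
print('yel-or');blobs(im,(6,120,120),(35,255,255),.07,c,200)
print(proj(c,[[.449,-.26,.07],[.449,-.26,.034],[.554,-.229,.07]]))
E
```

```text
time_s: 1.35
ee_pos: [0.4486, -0.2611, 0.2312]
orientation: [[-0.092, -0.996, -0.0], [-0.996, 0.092, 0.0], [-0.0, 0.0, -1.0]]
wrist_force: [-0.1, -0.7, 0.4]
width: 0.085
[[ 9.99999938e-01  3.32845152e-04  1.19165224e-04  4.06132426e-04]
 [-3.53429560e-04  9.49392171e-01  3.14092949e-01 -7.96354299e-02]
 [-8.59021502e-06 -3.14092971e-01  9.49392229e-01 -1.41725087e-01]
 [ 0.00000000e+00  0.00000000e+00  0.00000000e+00  1.00000000e+00]] 63.863799881199654 [ 0.527943   -0.2689076   0.37285149]
[ 0.4486394  -0.26114501  0.23115235]
orange
px [282. 184.] A 514.0 world mm [ 450.5 -260.9] size [11.  44.8] ang 85.0
yel-or
px [282. 184.] A 514.0 world mm [ 450.5 -260.9] size [11.  44.8] ang 85.0
px [230.  71.] A 838.5 world mm [ 552.2 -227.1] size [40.5 15. ] ang 13.4
[[281.270037   186.70775516]
 [281.44268695 177.8122656 ]
 [232.40856623  68.27979356]]
```

View pics/w1.png

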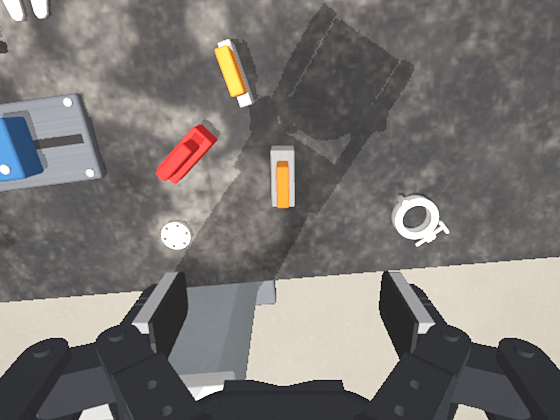

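The wrist view confirms it. The thick spacer at (282,178) has grey steel on both sides of its tab, and the thin one at (232,72) is flush. The tool is already centred and aligned, so I descend and grip.

```bash
python3 -m jog '[0,0,0,0,0,-6,8.5, 0,0,0,0,0,-12,8.5, 0,0,0,0,0,-16,8.5, 0,0,0,0,0,-18.9,8.5, 0,0,0,0,0,-18.9,8.5, 0,0,0,0,0,-18.9,0, 0,0,0,0,0,-18.9,0, 0,0,0,0,0,-18.9,0, 0,0,0,0,0,-18.9,0, 0,0,0,0,0,-18.9,0]' 50
python3 -m jog '[0,0,0,0,0,0,0, 0,0,0,0,0,0,0, 0,0,0,0,0,2,0, 0,0,0,0,0,5,0, 0,0,0,0,0,9,0, 0,0,0,0,0,9,0, 0,0,0,0,0,9,0]'
```

```text
time_s: 2.65
ee_pos: [0.4497, -0.2605, 0.0432]
orientation: [[-0.09, -0.996, 0.001], [-0.996, 0.09, -0.001], [0.001, -0.001, -1.0]]
wrist_force: [0.6, -0.2, 3.3]
width: 0.0111
time_s: 3.52
ee_pos: [0.4481, -0.2593, 0.1304]
orientation: [[-0.09, -0.996, -0.002], [-0.996, 0.09, 0.002], [-0.002, 0.003, -1.0]]
wrist_force: [-0.7, 0.1, -3.6]
width: 0.0113
```

```bash
python3 -m jog '[0,0,0,0,2,4,0, 0,0,3,0,8,6,0, 0,0,6.5,0,14,6,0, 0,0,6.5,0,20,6,0, 0,0,6.5,0,26,6,0, 0,0,6.5,0,31,6,0, 0,0,6.5,0,33,6,0, 0,0,6.5,0,33,6,0, 0,0,6.5,0,33,6,0, 0,0,6.5,0,33,6,0]'
python3 - <<'E'
from bench import bot
from h import *
import pickle
s=bot.get_state();im=bot.get_image('wrist');pickle.dump((s,im),open('w2.pkl','wb'))
cv2.imwrite('pics/w2.png',im['color'][:,:,::-1]);c=cam(im,s);print(s['ee_pos'],s['width'])
print('brass');blobs(im,(20,100,100),(35,255,255),.044,c,200)
print('blue');blobs(im,(100,120,60),(125,255,255),.044,c,200)
print('orange');blobs(im,(6,120,120),(22,255,255),.07,c,200)
E
```

```text
time_s: 4.78
ee_pos: [0.4489, 0.069, 0.1916]
orientation: [[0.022, -1.0, -0.001], [-1.0, -0.022, -0.0], [0.0, 0.001, -1.0]]
wrist_force: [0.1, -1.1, -2.4]
width: 0.0112
[0.44891996 0.069042   0.19159125] 0.011206096454101117
brass
px [257. 122.] A 426.5 world mm [500.6  94.3] size [58.9 20.7] ang 3.0
blue
px [226. 130.] A 1987.0 world mm [499.7 117.8] size [57.9 24.7] ang 2.3
px [349. 127.] A 2584.0 world mm [504.   14.5] size [58.6 32.1] ang 3.2
orange
px [283. 291.] A 3154.0 world mm [359.8  66.7] size [118.6  26.6] ang 1.3
px [261. 131.] A 402.0 world mm [504.5  88.4] size [50.7 11. ] ang 0.4
```

View pics/w2.png

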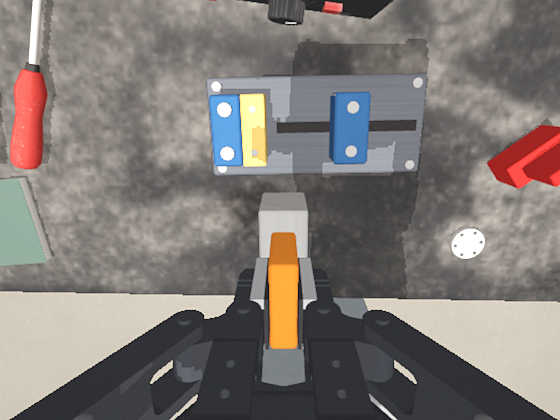

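```bash
python3 - <<'E'
from h import *
import pickle
s,im=pickle.load(open('w2.pkl','rb'));c=cam(im,s)
hsv=cv2.cvtColor(im['color'],cv2.COLOR_RGB2HSV)
b=ray(c,[[217,86],[417,82],[221,169],[409,164]],.014)*1000
print('bolts',b.round(1)[:,:2],'mean',b.mean(0).round(1))
for i,j in((1,0),(3,2)): d=b[i]-b[j];print('yang',np.degrees(np.arctan2(-d[1],-d[0])))
# brass (incl darker) mask right edge and jaw left edge per row, top plane
br=cv2.inRange(hsv,(10,80,80),(35,255,255));bl=cv2.inRange(hsv,(100,120,60),(125,255,255))
rows=range(100,162,6)
e=[(np.where(br[r,230:290])[0].max()+230.5,r) for r in rows]
jl=[(np.where(bl[r,300:400])[0].min()+300-.5,r) for r in rows]
jr=[(np.where(bl[r,300:400])[0].max()+300.5,r) for r in rows]
for n,q in(('brass face',e),('jaw front',jl),('jaw back',jr)):
    w=ray(c,q,.044)*1000;p=np.polyfit(w[:,0],w[:,1],1);print(n,'y at x=502:',np.polyval(p,502).round(1),'edge ang',np.degrees(np.arctan(p[0])).round(1),np.ptp(w[:,1]-np.polyval(p,w[:,0])).round(1))
# held block: top front edge
g=cv2.inRange(hsv,(0,0,120),(179,40,255))
zt=s['ee_pos'][2]-.0092
for r in(215,222,228):
    x=np.where(g[r,240:330])[0]+240;w=ray(c,[[x.min()-.5,r],[x.max()+.5,r]],zt)*1000;print(r,x.min(),x.max(),w.round(1)[:,:2].tolist())
E
```

```text
bolts [[535.9 129.4]
 [543.2 -48.2]
 [460.9 128.6]
 [469.7 -51.4]] mean [502.4  39.6  14. ]
yang 92.34036393348957
yang 92.80575039698026
brass face y at x=502: 84.0 edge ang 2.0 1.0
jaw front y at x=502: 30.4 edge ang 3.7 1.8
jaw back y at x=502: -1.4 edge ang 2.2 1.0
215 258 307 [[474.9, 81.4], [475.4, 57.7]]
222 258 307 [[471.3, 81.4], [471.8, 57.5]]
228 259 307 [[468.2, 80.9], [468.7, 57.4]]
```

Brass face is at y≈84 mm, jaw front at ≈30 and jig yaw at ≈2.2°. The held block measures 23.7 mm, centred on the tool. I shift +52 mm in x, turn +1°, and lower.

```bash
python3 -m jog '[0,0,1,5.2,0,0,0, 0,0,1,5.2,0,0,0, 0,0,1,5.2,0,-5,0, 0,0,1,5.2,0,-8,0, 0,0,1,5.2,0,-10.5,0, 0,0,1,5.2,0,-12,0, 0,0,1,5.2,0,-13,0, 0,0,1,5.2,0,-13.4,0, 0,0,1,5.2,0,-13.4,0, 0,0,1,5.2,0,-13.4,0]'
python3 - <<'E'
from bench import bot
from h import *
im=bot.get_image('wrist');im2=bot.get_image('side')
a=cv2.resize(im2['color'][200:300,220:340],None,fx=4,fy=4)[:,:,::-1]
b=im['color'][80:420,100:460,::-1]
o=np.zeros((400,840,3),np.uint8);o[:400,:480]=a;o[:340,480:]=b
cv2.imwrite('pics/p3.png',o[:, :800]);print(bot.get_state()['wrist_force'])
E
```

```text
time_s: 6.08
ee_pos: [0.5019, 0.07, 0.0592]
orientation: [[0.041, -0.999, 0.002], [-0.999, -0.041, 0.0], [0.0, -0.002, -1.0]]
wrist_force: [-0.3, 0.3, -3.1]
width: 0.0114
[ 0.09384567  0.70111251 -3.27560108]
```

View pics/p3.png

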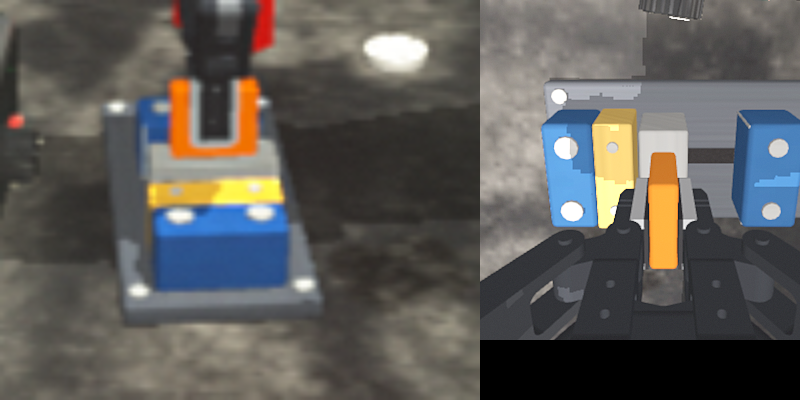

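The spacer is square in the gap, just off the brass, about 4 mm above the base. I lower it, release, and go straight up.

```bash
python3 -m jog '[0,0,0,0,0,-0.2,0, 0,0,0,0,0,-0.4,0, 0,0,0,0,0,-0.4,0, 0,0,0,0,0,-0.4,0]'

```

```text
time_s: 6.68
ee_pos: [0.5014, 0.0699, 0.0552]
orientation: [[0.041, -0.999, 0.0], [-0.999, -0.041, -0.0], [0.0, -0.0, -1.0]]
wrist_force: [-3.8, -0.3, 5.9]
width: 0.0109
```

```bash
python3 -m jog '[0,0,0,0,0,0,3.5, 0,0,0,0,0,0,3.5, 0,0,0,0,0,0,3.5, 0,0,0,0,0,0,3.5, 0,0,0,0,0,2,3.5, 0,0,0,0,0,5,3.5, 0,0,0,0,0,10,3.5, 0,0,0,0,0,12,3.5, 0,0,0,0,0,12,3.5]'
python3 -m jog '[0,0,10,0,-4,0,0, 0,0,20,0,-8,0,0, 0,0,30,0,-11,0,0, 0,0,40,0,-11,0,0, 0,0,50,0,-11,0,0, 0,0,60,0,-11,0,0, 0,0,70,0,-11,0,0, 0,0,80,0,-11,0,0, 0,0,90,0,-11,0,0, 0,0,90,0,-11,0,0]'
python3 - <<'E'
from bench import bot
from h import *
import pickle
s=bot.get_state();im=bot.get_image('wrist');t=bot.get_image('top');c=cam(t)
print('orange');blobs(t,(6,120,150),(35,255,255),.082,c,20,(180,140,300,260))
print('blue');blobs(t,(100,120,60),(125,255,255),.044,c,20,(180,140,300,260))
print('thin');blobs(t,(20,100,100),(35,255,255),.044,c,20,(360,150,420,200))
a=cv2.resize(t['color'][150:250,180:310],None,fx=3,fy=3)[:,:,::-1]
o=np.zeros((420,560+390-150,3),np.uint8);o[:300,:390]=a;o[:,390:]=im['color'][:,75:485,::-1]
cv2.imwrite('pics/p4.png',o);print(s['ee_pos'],s['joints'])
E
```

```text
time_s: 7.8
ee_pos: [0.5022, 0.07, 0.1758]
orientation: [[0.041, -0.999, 0.003], [-0.999, -0.041, 0.0], [0.0, -0.003, -1.0]]
wrist_force: [-0.4, -0.1, 0.2]
width: 0.0351
time_s: 9.05
ee_pos: [0.4998, -0.0398, 0.1716]
orientation: [[0.999, 0.039, -0.004], [0.039, -0.999, 0.001], [-0.004, -0.001, -1.0]]
wrist_force: [-0.3, -0.8, -0.3]
width: 0.0003
orange
blue
px [251. 204.] A 301.5 world mm [499.5  11.6] size [51.1 29.1] ang 0.5
px [194. 199.] A 59.0 world mm [502.8 122.5] size [52.6 13.7] ang 1.3
thin
px [376. 172.] A 89.5 world mm [ 557.7 -229.6] size [39.3 10.9] ang 12.4
[ 0.49984531 -0.03984411  0.17164775] [-1.86635690e-01 -1.62364341e-01  2.03458301e+00 -1.46188036e-05
  1.27366171e+00 -2.25201071e-01]
```

View pics/p4.png

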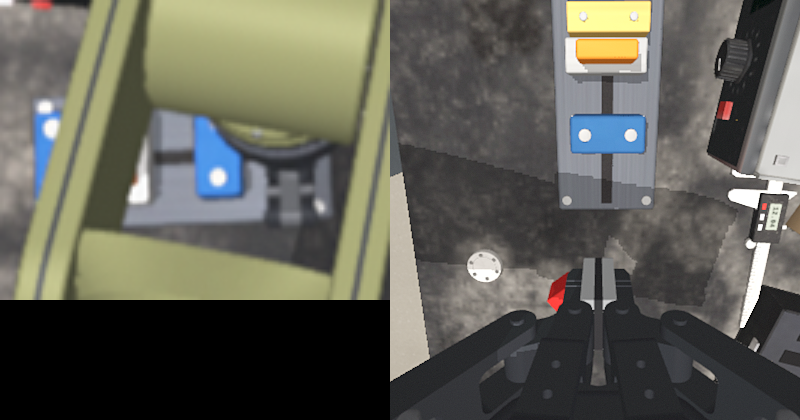

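The spacer stands square beside the brass. The jaw is open, and the closed fingers are rotated 90° behind it. I descend behind the jaw.

```bash
python3 -m jog '[0,0,0,0.4,0,-6,0, 0,0,0,0.4,0,-11,0, 0,0,0,0.4,0,-13.5,0, 0,0,0,0.4,0,-14.9,0, 0,0,0,0.4,0,-14.9,0, 0,0,0,0.4,0,-14.9,0, 0,0,0,0.4,1,-14.9,0, 0,0,0,0.4,1.5,-14.9,0, 0,0,0,0.4,1.5,-14.9,0]'

```

```text
time_s: 10.28
ee_pos: [0.5054, -0.0245, 0.0257]
orientation: [[0.999, 0.042, 0.001], [0.042, -0.999, -0.0], [0.001, 0.0, -1.0]]
wrist_force: [-0.2, -0.3, 0.1]
width: -0.0
```

Next I push about 36 mm gently along jig y, short of snug, which is expected near TCP y≈19 mm.

```bash
python3 -m jog '[0,0,0,0,0.5,0,0, 0,0,0,0,1,0,0, 0,0,0,-0.1,1.5,0,0, 0,0,0,-0.1,2,0,0, 0,0,0,-0.1,2.4,0,0, 0,0,0,-0.1,2.8,0,0, 0,0,0,-0.1,3.2,0,0, 0,0,0,-0.1,3.5,0,0, 0,0,0,-0.1,3.7,0,0, 0,0,0,-0.1,3.7,0,0]'
python3 - <<'E'
from bench import bot
from h import *
s=bot.get_state();im=bot.get_image('wrist');c=cam(im,s)
cv2.imwrite('pics/p5.png',im['color'][:,:,::-1]);print(s['ee_pos'],s['wrist_force'])
E
```

```text
time_s: 11.52
ee_pos: [0.504, 0.0123, 0.0252]
orientation: [[0.999, 0.041, -0.0], [0.041, -0.999, 0.001], [-0.0, -0.001, -1.0]]
wrist_force: [0.1, -1.8, 0.2]
width: -0.0001
[0.50399044 0.01234954 0.02517524] [ 0.1310564  -1.81514722  0.18206364]
```

View pics/p5.png

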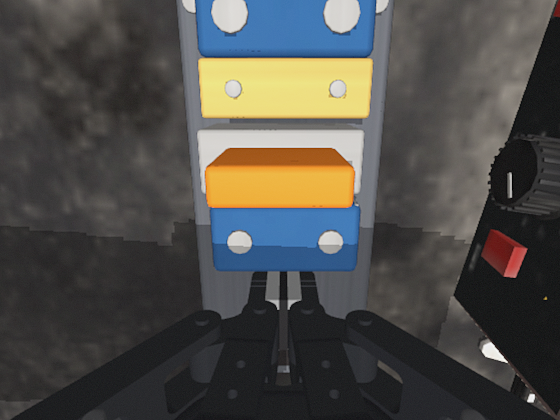

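The jaw sits just behind the spacer, with a dark gap of about 3 mm left between spacer (row 126) and brass (row 118). I keep pushing in small steps, watching the force.

```bash
python3 -m jog '[0,0,0,0,0.15,0,0, 0,0,0,0,0.3,0,0, 0,0,0,0,0.45,0,0, 0,0,0,0,0.45,0,0]' | grep -E 'ee_pos|force'
python3 -m jog '[0,0,0,0,0.1,0,0, 0,0,0,0,0.2,0,0, 0,0,0,0,0.2,0,0]'| grep -E 'ee_pos|force'
```

```text
ee_pos: [0.5039, 0.0166, 0.0252]
wrist_force: [-1.8, -2.4, 0.2]
ee_pos: [0.5038, 0.0183, 0.0251]
wrist_force: [-2.4, -4.6, 0.1]
```

```bash
for i in 1 2; do python3 -m jog '[0,0,0,0,0.05,0,0, 0,0,0,0,0.1,0,0, 0,0,0,0,0.1,0,0]' | grep -E 'ee_pos|force'; done
```

```text
ee_pos: [0.5038, 0.0192, 0.0252]
wrist_force: [-2.4, -5.4, 1.2]
ee_pos: [0.5038, 0.0202, 0.0252]
wrist_force: [-2.5, -4.7, 0.9]
```

```bash
for i in 1 2; do python3 -m jog '[0,0,0,0,0.05,0,0, 0,0,0,0,0.1,0,0, 0,0,0,0,0.1,0,0]' | grep -E 'ee_pos|force'; done
python3 - <<'E'
from bench import bot
from h import *
s=bot.get_state();im=bot.get_image('wrist')
cv2.imwrite('pics/p6.png',im['color'][:,:,::-1]);print(s['time_s'])
E
```

```text
ee_pos: [0.5038, 0.0207, 0.0252]
wrist_force: [-2.9, -7.4, 0.7]
ee_pos: [0.5038, 0.0207, 0.0252]
wrist_force: [-2.6, -10.8, 1.4]
13.95
```

View pics/p6.png

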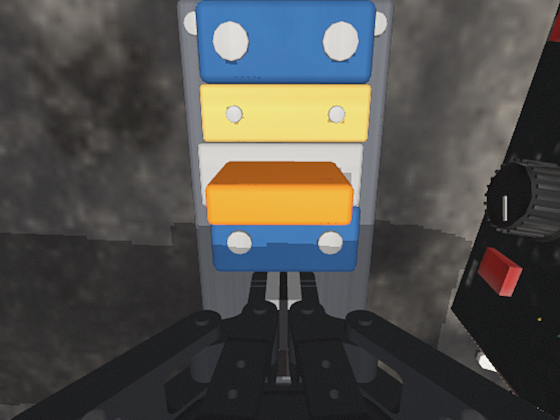

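The motion stalled while the force rose to 10.8 N, and the gap to the brass has closed (brass edge at row 142 meets the spacer). I back off, lift, and verify.

```bash
python3 -m jog '[0,0,0,0,-1,0,0, 0,0,0,0,-3,0,0, 0,0,0,0,-4.5,0,0, 0,0,0,0,-5,4,0, 0,0,0,0,-5,9,0, 0,0,0,0,-5,14,0, 0,0,0,0,-6,14,0, 0,0,0,0,-6,14,0, 0,0,0,0,-6,14,0]'
python3 - <<'E'
from bench import bot
from h import *
s=bot.get_state();im=bot.get_image('wrist');c=cam(im,s)
cv2.imwrite('pics/p7.png',im['color'][:,:,::-1]);print(s['ee_pos'])
print('orange');blobs(im,(6,120,120),(22,255,255),.082,c,200)
print('brass');blobs(im,(20,100,100),(35,255,255),.044,c,200)
print('blue');blobs(im,(100,120,60),(125,255,255),.044,c,200)
t=bot.get_image('top');print('thin');blobs(t,(20,100,100),(35,255,255),.044,cam(t),20,(360,150,420,200))
E
```

```text
time_s: 15.12
ee_pos: [0.503, -0.0374, 0.1633]
orientation: [[0.999, 0.04, -0.003], [0.04, -0.999, 0.001], [-0.003, -0.001, -1.0]]
wrist_force: [-0.4, -0.2, -0.2]
width: -0.0001
[ 0.50304533 -0.03735309  0.16329281]
orange
px [546. 262.] A 558.5 world mm [695.9 -63.7] size [18.7 25.1] ang 59.9
px [286.  47.] A 1549.5 world mm [499.8  71.1] size [38.7 14.2] ang 1.4
brass
px [545. 262.] A 578.5 world mm [729.8 -81.9] size [22.2 30.2] ang 58.8
px [287.  44.] A 1038.0 world mm [499.6  78.6] size [43.7 10.8] ang 2.3
px [289.  17.] A 2565.0 world mm [500.3  95. ] size [59.3 19.5] ang 2.3
blue
px [288.  92.] A 3243.5 world mm [502.3  46.2] size [58.7 29.1] ang 2.3
thin
px [376. 172.] A 89.5 world mm [ 557.7 -229.6] size [39.3 10.9] ang 12.4
```

View pics/p7.png

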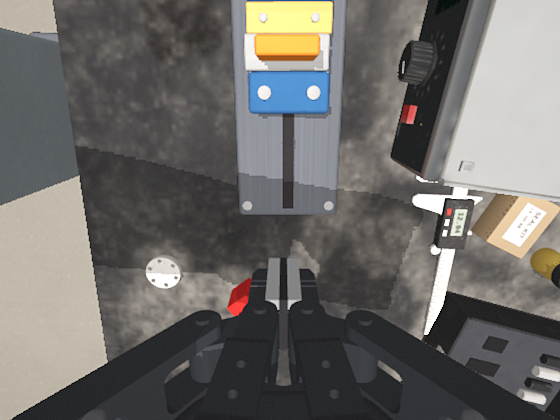

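Brass-to-jaw centre distance is 48.8 mm, against 49 for snug. Spacer and jig are square within about 1°, and the thin spacer hasn't moved. I'm handing in.

```bash
python3 -c "
from bench import bot
print(bot.close_job())"
```

```text
the job is handed in; nothing more can be done
None
```

The thick spacer now stands released and upright in the jig gap, and the jaw is pushed up snug against it. I handed the job in at about 15 s of the 40 s allowed; it gives no verdict.

- **Snug fit:** I pushed the jaw with closed fingers until it stalled and the force rose to 10.8 N. In the last image, brass and jaw centres are 48.8 mm apart, against 49 mm when snug, so the jaw should read about 40 mm.
- **Spacer position:** it is about 1 mm off the middle across the jig and square to it within about 1°. No gap to the brass or the jaw is visible.
- **Surroundings:** the thin spacer is in the same place in the top camera's view as at the start. The robot is clear, with the tool 16 cm above the bench.

No check failed. One early measurement disagreed slightly: the jig's yaw came out between 1.1° and 3.7° depending on the edge used. I took about 2.2°, which the final view (2.3°) supports.

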